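# Wedge a printing block tight in the carving vise

### The arm

A 6-joint arm with a two-finger parallel gripper is mounted at the origin on the work surface. World frame = base frame: x ahead of the robot, y to its left, z up, the work surface at z = 0. Lengths are in mm, angles in rad, forces in N, time in s.
With the tool pointing down it reaches from about 350 to 975 mm from the base axis. Payload 7.1 kg.
Tool frame: the origin (TCP) lies at the centre of the arm's flange, where the gripper is bolted on; the fingertips stand 182 mm ahead of it and the grasp point (between the pads) lies 163 mm ahead of it; z points along the fingers, y is the line along which they close (so a half turn about z gives the same grasp; the last joint's range is limited). The gripper opens to 88 mm and grips with 3 to 60 N. Pads are 20 mm wide; open, the fingers measure 115 mm over their backs; the gripper's body (75 mm by 178 mm) begins 61 mm behind the grasp point.
Start: joints at [1.286, 0.423, 1.63, -0, 1.089, -0.019], TCP at [164.145, 603.045, 404.675] pointing down, gripper open.
Joint ranges: [-3, 3], [-0.9, 2.11], [0.09, 2.58], [-1.31, 4.45], [0.11, 2.69], [-2.54, 2.54]. Speed limits (rad/s): [2.39, 2.39, 3.01, 3.14, 3.14, 3.14].

### API

Orientations are given as a rotation vector (axis times angle).
In Python, from workcell import readout, get_image, ctrl gives the robot as it stands.
- The arm moves only by the tool step_arm, never from a script. Its argument "targets" is a list that holds one entry, the list of rows, each a list of 7 numbers: the shift along the world's x, y, z as a fraction of full scale, then the turn, a rotation vector about the world's x, y, z as a fraction of full scale, then the opening, from 0 (shut) to 1 (fully open). In form: [[[dx, dy, dz, wx, wy, wz, claw], ...]]. A call has exactly 5 rows; each row shifts and turns the commanded pose from where the row before left it; what a row does not reach is not made up. Full scale, the value 1, is 0.05 m for a shift and 4 degrees for a turn. A row lasts 1/8 s, in which the tool goes at most 62.5 mm and 10.7 degrees, less where a joint would pass 70% of its speed; a pose out of reach is approached as far as the arm can. A call with a number of a shift or a turn outside -1 to 1 is refused whole. A call with a gripper value outside its range is refused whole. The fingers move at their own pace and stop on an object; the grip force is fixed at half the most. Time passes only in rows, so rows that do not move let the fingers close, or fill a call up. It gives the time, the measured TCP pose, the force, the opening and the grip force at its end, in the units of the state.
- readout.get_obs(): the state, without advancing time (a new reading comes with each control period).
- get_image(name): name is "scene" or "top" or "wrist"; returns a dict with "pixels" (384x512x3 uint8, red, green, blue), "intrinsics" (3x3 intrinsics, pixels), "k1" (the pictures are not rectified: a ray, as slopes to the right and down, at radius r is drawn at 1 + k1 r^2 times it, then the intrinsics apply), "extrinsics" (4x4, takes a point from world to camera coordinates). Camera axes: x right, y down, z forward; pixel columns grow to the right and rows downward; lengths in mm; the calibration is good to about 2 mm. A picture is of the moment at which its call begins. There is no depth.
- ctrl.close_job(): hands the job in; it is judged then, once.
The state is a dict: "t": time; "qpos": joint angles; "qvel": joint speeds; "joint_torque": joint torques, N m; "ee_pos": TCP position; "orientation": TCP orientation; "ft_force": force on the tool from outside, world axes, zero at the start; "moment": the same for the moment, N m; "width": finger opening in mm; "grasp_force": force on a finger pad.
Only numpy, scipy, OpenCV 4.12 (cv2) and the standard library are available. Lean on these libraries where they do the work, as an engineer would, in place of code of your own. Each camera call takes 0.05 s, during which the arm holds its last target. There are 200 camera calls.

### The job

Take the thick wedge out of the wooden stand and drive it, thin end down, straight into the gap between the fixed cleat and the sliding jaw of the wooden vise, until the jaw has pushed the printing block hard against the end stop and the wedge will go no further. Leave the wedge standing there, locked, and let go; the thin wedge and the flat slat in the stand are too thin for this job.

Things in the scene. Friction and masses are not known exactly. Their poses are not given: they have to be found in the camera images.
- wedge_mid (a point): Centre (half-way up) of the thick wooden wedge: 130 mm tall, 0.11 kg, z up; thickness (its x) 47 mm at the top to 8 mm at the foot; its two y faces are parallel, 50 mm apart: grip these near the top. It stands foot down in a 38 mm deep pocket of a dark 200 x 85 x 45 mm stand; lift it straight out. A thin wedge (20 to 12 mm) and a flat slat (16 mm) stand beside it, 62 mm apart along x.
- cleat_lip (a point): Middle of the upper gap-side edge of the vise's fixed cleat, 88 mm above the table. Its x points level across the gap to jaw, block and end stop; y runs along the gap. Cleat and jaw are wooden, 110 mm wide (y), 70 mm high on an 18 mm base. Below a bevelled lip (6 mm in, 8 mm down) their facing sides slope as the wedge's do.
- jaw_lip (a point): Middle of the facing upper edge of the sliding jaw, same height. Between the two lips is the gap's mouth, 27 to 32 mm at the start. The jaw slides along x (2.5 N rubbing, no spring). Block tight: lips 36 mm apart, gap's middle 18 mm from the cleat lip, wedge centre about 93 mm above the table and no further. A push of 15 to 20 N seats the wedge; friction then holds it.
- block_mid (a point): Centre of the printing block, 120 x 100 x 25 mm, light wood with a grey carved top, 0.2 kg, lying loose on the vise's base between the jaw and the end stop. When tight it is 118 mm along x from the cleat lip.
Things that resemble listed ones, but are neither listed nor needed, are in the scene too. Leave any green look-alike of the part that bears wedge_mid alone.

How it is judged:
By the outcome, as a careful person would: the job done as asked, in the order asked, and still so for the second after the job is handed in, with the robot touching nothing.
It also fails if it takes over 40 s, if anything falls off the work surface, if the arm or the gripper's body presses on something with over 40 N, if the wrist force passes 120 N, or if a joint passes its speed limit or range.

## Working session

There is one attempt and no reset: what is moved stays moved. The work goes in short steps, Python scripts to look and compute and a tool call to move; the robot and the scene stay as the last step left them, time stands still between calls to the robot, and variables do not carry over. Pictures are saved under pics/ and viewed, at most 10 in all, crops included, and the job is handed in when it is done.

Besides the shell and the picture viewer there is one more tool, called after ">>>" by a JSON object that holds its "fn" and its "kwargs", one argument or row to a line. step_arm: Moves the arm, as the interface text tells. Shift numbers are shares of 0.05 m and turn numbers shares of 4 degrees, none past 1 either way. Its arguments: {"type":"object","properties":{"targets":{"type":"array"}},"required":["targets"]}

```bash
mkdir -p pics; cat > h.py <<'E'
import numpy as np, cv2, pickle
from workcell import readout, get_image, ctrl
def snap(name,fn):
    d=get_image(name); cv2.imwrite(f'pics/{fn}.png',d['pixels'][:,:,::-1]); pickle.dump(d,open(f'pics/{fn}.pkl','wb')); return d
def load(fn): return pickle.load(open(f'pics/{fn}.pkl','rb'))
def dist(d): return np.array([d['k1'],0,0,0,0],float)
def ray(d,uv):
    p=cv2.undistortPointsIter(np.array([[uv]],float),np.array(d['intrinsics'],float),dist(d),None,None,(3,50,1e-9))[0,0]
    E=np.array(d['extrinsics']);R=E[:3,:3];return -R.T@E[:3,3],R.T@np.array([p[0],p[1],1])
def onz(d,uv,z):
    c,r=ray(d,uv);return c+r*(z-c[2])/r[2]
def proj(d,P):
    E=np.array(d['extrinsics']);return cv2.projectPoints(np.array(P,float).reshape(-1,1,3),cv2.Rodrigues(E[:3,:3])[0],E[:3,3],np.array(d['intrinsics'],float),dist(d))[0][:,0]
E
python3 - <<'E'
from h import *
s=snap('scene','s0')['pixels'];t=snap('top','t0')['pixels']
a=np.vstack([s,t])[:,:,::-1]
cv2.imwrite('pics/a0.png',cv2.resize(np.hstack([s,t])[:,:,::-1],(800,300)))
print(readout.get_obs()['t'])
E
```

```text
0.1
```

View pics/t0.png

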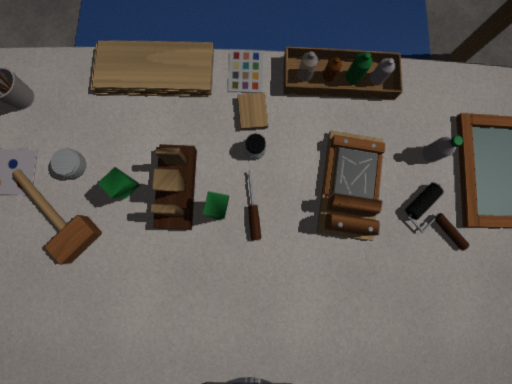

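View pics/s0.png

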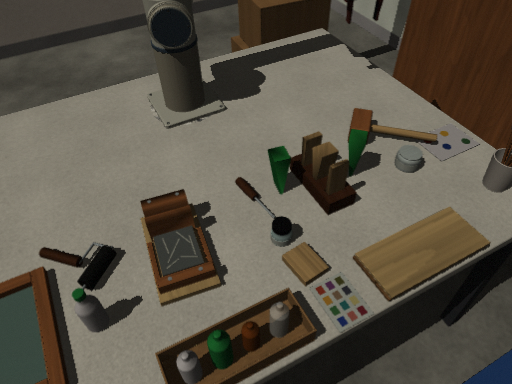

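The top view shows the stand at about (174,187) with three pieces, the green look-alikes at (118,184) and (216,206), and the vise at about (354,185), cleat at (352,225). Next I'll enlarge these areas.

```bash
python3 - <<'E'
from h import *
t=load('t0');s=load('s0')
c=lambda d,x,y,w,h,W,H:cv2.resize(d['pixels'][y:y+h,x:x+w,::-1],(W,H),interpolation=cv2.INTER_CUBIC)
a=np.vstack([np.hstack([c(t,140,135,80,60*5//4,400,375)[:300*0+375], c(t,310,120,80,75,400,375)])])
a=np.hstack([c(t,135,140,80,100,400,500),c(t,315,128,80,120,400,600)[:500]])
cv2.imwrite('pics/c1.png',np.hstack([c(t,135,140,80,100,400,500),c(t,312,125,80,120,400,600)[0:500] if 0 else c(t,312,128,80,120,334,500)]))
cv2.imwrite('pics/c2.png',np.hstack([c(s,260,125,110,90,400*1,327),c(s,130,185,100,115,284,327)]))
for uv in [(250,380),(155,230),(194,230),(155,147),(174,187),(354,185)]: print(uv,onz(t,uv,45).round(0))
print(np.array(t['extrinsics']).round(2))
E
```

```text
(250, 380) [131.  -1.  45.]
(155, 230) [463. 227.  45.]
(194, 230) [465. 137.  45.]
(155, 147) [660. 240.  45.]
(174, 187) [564. 188.  45.]
(354, 185) [ 581. -239.   45.]
[[ 2.0000e-02 -1.0000e+00  3.0000e-02 -2.0740e+01]
 [-9.9000e-01 -3.0000e-02 -1.4000e-01  5.5840e+02]
 [ 1.4000e-01 -3.0000e-02 -9.9000e-01  8.0462e+02]
 [ 0.0000e+00  0.0000e+00  0.0000e+00  1.0000e+00]]
```

View pics/c1.png

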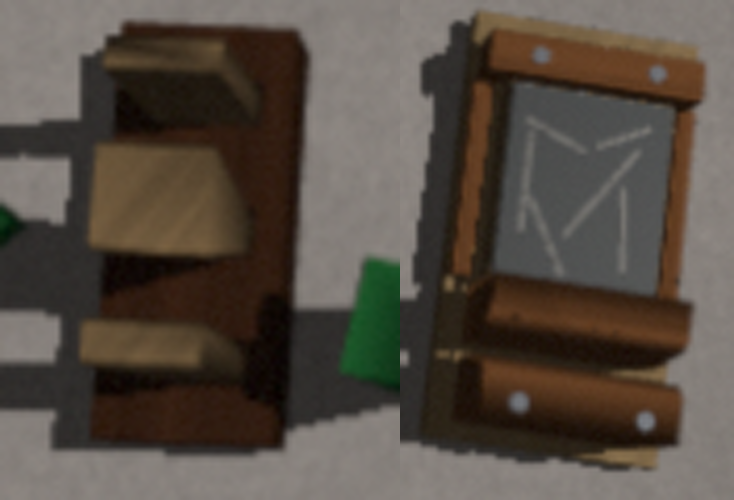

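View pics/c2.png

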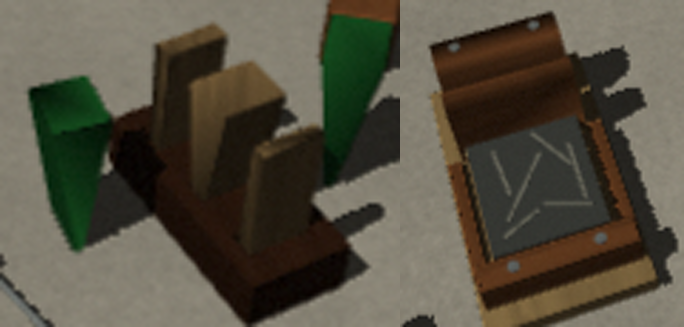

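The crops show the thick wedge as the middle piece, its top centred near px (166,179) in the top view. The vise's cleat is the near bar, with the jaw next to it and the grey block beyond.

```bash
python3 - <<'E'
from h import *
t=load('t0')
f=lambda x,y:(135+x/5,140+y/5)
g=lambda x,y:(312+(x-400)/4.175,128+y/4.167)
print('cam',(-np.array(t['extrinsics'])[:3,:3].T@np.array(t['extrinsics'])[:3,3]).round())
for p in [(97,145),(213,148),(90,247)]: print('wtop',onz(t,f(*p),137).round(1))
for p in [(92,440),(283,443),(303,35)]: print('stand',onz(t,f(*p),45).round(1))
for p in [(485,358),(680,390),(490,280),(690,303)]: print('vise',onz(t,g(*p),88).round(1))
o=readout.get_obs();print({k:np.round(o[k],3) for k in ('t','ee_pos','orientation','width','ft_force')})
E=np.array(get_image('wrist')['extrinsics']);R=cv2.Rodrigues(np.array(o['orientation'],float))[0]
print(R.round(2)); print('camaxes in world',E[:3,:3].round(2),'campos-tcp',(-E[:3,:3].T@E[:3,3]-o['ee_pos']).round(1))
E
```

```text
cam [443.  17. 873.]
wtop [588.2 213.  137. ]
wtop [588.2 163.9 137. ]
wtop [544.7 213.2 137. ]
stand [467.  231.3  45. ]
stand [468.2 142.4  45. ]
stand [662.6 142.3  45. ]
vise [ 507.3 -175.8   88. ]
vise [ 492.4 -282.9   88. ]
vise [ 549.6 -178.7   88. ]
vise [ 540.  -289.6   88. ]
{'t': np.float64(0.1), 'ee_pos': array([164.067, 602.81 , 403.978]), 'orientation': array([-4.160e-01, -3.114e+00,  2.000e-03]), 'width': np.float64(87.804), 'ft_force': array([-0.063,  0.712,  0.046])}
[[-0.96  0.26 -0.  ]
 [ 0.26  0.96 -0.  ]
 [ 0.   -0.   -1.  ]]
camaxes in world [[ 0.26  0.97 -0.  ]
 [ 0.93 -0.25  0.26]
 [ 0.25 -0.07 -0.96]] campos-tcp [-68.3  19.7 -20.5]
```

>>> {"fn": "step_arm", "kwargs": {
  "targets": [
    [[0.8,-0.83,0,0,0,0.38,1],[0.8,-0.83,0,0,0,0.38,1],[0.8,-0.83,0,0,0,0.38,1],[0.8,-0.83,0,0,0,0.38,1],[0.8,-0.83,0,0,0,0.38,1]]
  ]
}}

```text
t: 0.78
ee_pos: [365.1, 394.1, 404.6]
orientation: [0.207, 3.135, -0.0]
ft_force: [0.1, 0.3, -1.3]
width: 87.5
grasp_force: 0.0
```

>>> {"fn": "step_arm", "kwargs": {
  "targets": [
    [[0.8,-0.83,0,0,0,0.38,1],[0.8,-0.83,0,0,0,0.38,1],[0.8,-0.83,0,0,0,0.38,1],[0.6,-0.83,0,0,0,0.38,1],[0.6,-0.83,0,0,0,0.38,1]]
  ]
}}

```text
t: 1.4
ee_pos: [545.0, 186.5, 404.5]
orientation: [0.0, -3.141, 0.0]
ft_force: [0.1, 0.2, -0.2]
width: 87.5
grasp_force: 0.0
```

```bash
python3 - <<'E'
from h import *
from workcell import readout
d=snap('wrist','w1')
o=readout.get_obs();print({k:np.round(o[k],3) for k in ('t','ee_pos','orientation','width','ft_force')})
h=[[566+a*23.5,188.5+b*25,137] for a,b in((-1,-1),(-1,1),(1,1),(1,-1))]
print(proj(d,h).round(1))
E
```

```text
{'t': np.float64(1.45), 'ee_pos': array([547.725, 182.772, 404.652]), 'orientation': array([ 1.000e-03,  3.139e+00, -3.000e-03]), 'width': np.float64(88.188), 'ft_force': array([ 2.437, -2.945,  0.317])}
[[226.  197.7]
 [289.1 197.8]
 [287.4 252.3]
 [227.3 252.2]]
```

View pics/w1.png

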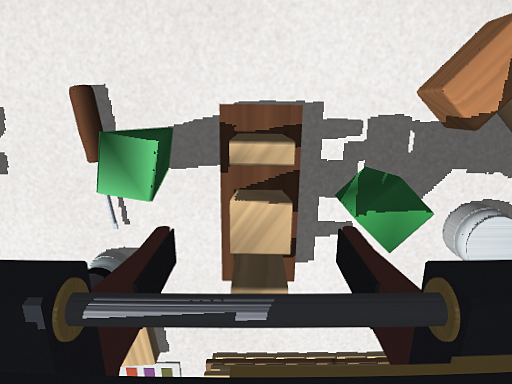

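The wrist picture shows the wedge top as a quad at cols 229–293, rows 200–253. That is about 3 px from my prediction, so I put the wedge at about (567,190.5).

>>> {"fn": "step_arm", "kwargs": {
  "targets": [
    [[0.44,0.05,-0.3,0,0,0,1],[0,0,-0.7,0,0,0,1],[0,0,-0.7,0,0,0,1],[0,0,-0.5,0,0,0,1],[0,0,-0.24,0,0,0,1]]
  ]
}}

```text
t: 2.08
ee_pos: [565.6, 190.6, 281.1]
orientation: [-0.001, -3.139, 0.001]
ft_force: [0.2, -1.0, 0.2]
width: 87.6
grasp_force: 0.0
```

>>> {"fn": "step_arm", "kwargs": {
  "targets": [
    [[0,0,0,0,0,0,0],[0,0,0,0,0,0,0],[0,0,0,0,0,0,0],[0,0,0,0,0,0,0],[0,0,0,0,0,0,0]]
  ]
}}

```text
t: 2.7
ee_pos: [566.4, 190.6, 283.3]
orientation: [0.001, 3.141, 0.001]
ft_force: [-1.4, -0.0, 3.8]
width: 49.8
grasp_force: 30.0
```

>>> {"fn": "step_arm", "kwargs": {
  "targets": [
    [[0,0,0.3,0,0,0,0],[0,0,0.6,0,0,0,0],[0,0,0.8,0,0,0,0],[0,0,0.8,0,0,0,0],[0,0,0.5,0,0,0,0]]
  ]
}}

```text
t: 3.32
ee_pos: [566.2, 190.6, 435.7]
orientation: [0.001, 3.139, 0.001]
ft_force: [0.3, -0.6, -1.4]
width: 49.7
grasp_force: 30.0
```

```bash
python3 - <<'E'
from h import *
d=snap('wrist','w2'); s=snap('scene','s2')
o=readout.get_obs();print({k:np.round(o[k],3) for k in ('t','ee_pos','orientation','width','ft_force')})
t=load('t0')
p=t['pixels'][125:250,312:397,::-1]
a=cv2.resize(p,(540,794),interpolation=cv2.INTER_LANCZOS4)[260:]
a=cv2.convertScaleAbs(a,alpha=1.8,beta=20)
cv2.imwrite('pics/c3.png',a[:,:])
E
```

```text
{'t': np.float64(3.425), 'ee_pos': array([566.687, 190.705, 436.557]), 'orientation': array([1.000e-03, 3.136e+00, 3.000e-03]), 'width': np.float64(49.458), 'ft_force': array([ 0.222, -0.01 , -0.84 ])}
```

View pics/c3.png

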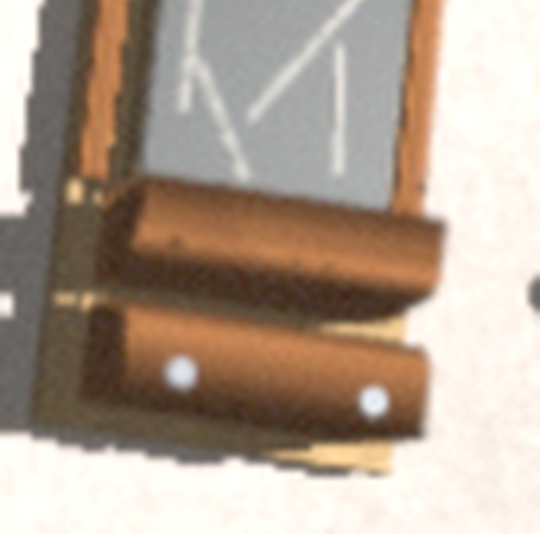

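The crop shows the cleat's gap-side edge running from about (130,303) to (428,352), and the jaw above it, so the vise is yawed about −8°. I'll move over there for a close look.

>>> {"fn": "step_arm", "kwargs": {
  "targets": [
    [[0.03,-0.86,0,0,0,-0.2,0],[0.03,-0.86,0,0,0,-0.2,0],[0.03,-0.86,0,0,0,-0.2,0],[0.03,-0.86,0,0,0,-0.2,0],[0.03,-0.86,0,0,0,-0.2,0]]
  ]
}}

```text
t: 4.05
ee_pos: [573.1, -25.8, 431.6]
orientation: [-0.111, -3.138, -0.0]
ft_force: [-0.4, 1.6, -1.0]
width: 49.9
grasp_force: 30.0
```

>>> {"fn": "step_arm", "kwargs": {
  "targets": [
    [[0.03,-0.86,0,0,0,-0.2,0],[0.03,-0.86,0,0,0,-0.2,0],[0.03,-0.86,0,0,0,-0.2,0],[0.03,-0.86,0,0,0,-0.2,0],[0.03,-0.86,0,0,0,-0.2,0]]
  ]
}}

```text
t: 4.68
ee_pos: [580.6, -240.7, 431.4]
orientation: [-0.221, -3.132, -0.001]
ft_force: [1.2, -0.5, -0.9]
width: 49.9
grasp_force: 30.0
```

>>> {"fn": "step_arm", "kwargs": {
  "targets": [
    [[0,0,0,0,0,0,0],[0,0,0,0,0,0,0],[0,0,0,0,0,0,0],[0,0,0,0,0,0,0],[0,0,0,0,0,0,0]]
  ]
}}

```text
t: 5.3
ee_pos: [581.2, -238.8, 432.8]
orientation: [0.218, 3.134, -0.0]
ft_force: [0.0, 0.1, -1.0]
width: 49.7
grasp_force: 30.0
```

```bash
python3 - <<'E'
from h import *
d=snap('wrist','w3')
o=readout.get_obs();print({k:np.round(o[k],3) for k in ('t','ee_pos','orientation','width','ft_force')})
cv2.imwrite('pics/w3b.png',cv2.resize(d['pixels'][:,:,::-1],(800,600),interpolation=cv2.INTER_CUBIC))
E
```

```text
{'t': np.float64(5.35), 'ee_pos': array([ 581.245, -238.953,  432.81 ]), 'orientation': array([ 0.219,  3.134, -0.   ]), 'width': np.float64(49.881), 'ft_force': array([ 0.018, -0.716, -1.681])}
```

View pics/w3b.png

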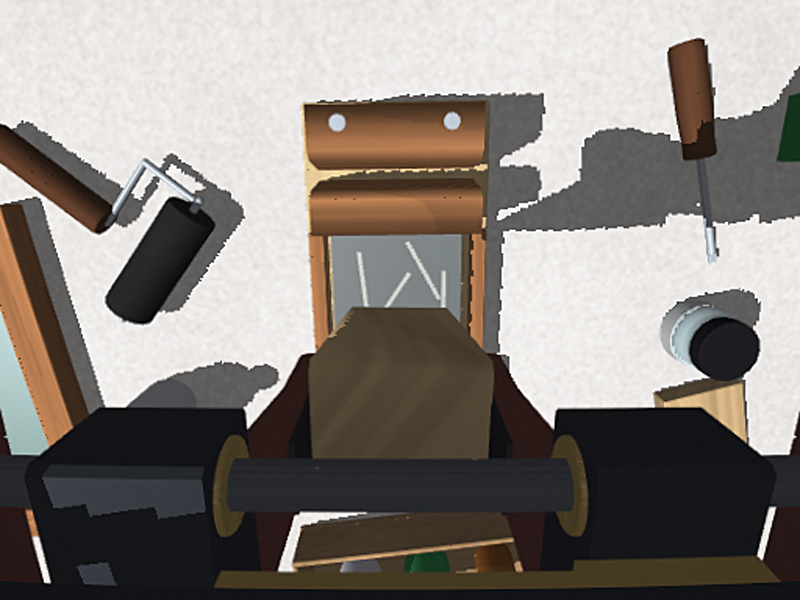

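The close-up shows the vise square to the tool. In 800-wide pixels the cleat lip is at row ≈159 (cols 305–488), the jaw lip at row ≈192, and the base strip at rows 168–180. The wedge hangs straight in the fingers.

```bash
python3 - <<'E'
from h import *
d=load('w3');k=1.5625
g=d['pixels'].astype(float).sum(2)/3
for c0,c1 in((212,228),(245,262),(282,298)): print(c0,g[92:132,c0:c1].mean(1).round().astype(int).tolist())
cl=[onz(d,(c/k,r/k),88) for c,r in((305,160),(488,158))]
jl=[onz(d,(c/k,r/k),88) for c,r in((310,192),(482,192))]
print('cleat',np.round(cl,1),'jaw',np.round(jl,1))
print('len',np.linalg.norm(cl[1]-cl[0]),np.linalg.norm(jl[1]-jl[0]))
m=np.mean(cl,0);v=cl[1]-cl[0];print('yaw',np.degrees(np.arctan2(-v[0],v[1])))
y=np.radians(-8);ax=np.array([np.cos(y),np.sin(y),0]);ay=np.array([-ax[1],ax[0],0])
mj=np.mean(jl,0);print('gap',(mj-m)@ax,(mj-m)@ay)
print('base strip z18', [np.round((onz(d,(252,r),18)-m)@ax,1) for r in (107.5,115)])
w=[onz(d,(c/k,r/k),72+436.5-283.3-4-65) for c,r in((350,308),(448,308))];print('wedge foot',np.round(w,1))
print('tcp',readout.get_obs()['ee_pos'])
E
```

```text
212 [124, 126, 127, 131, 128, 121, 112, 105, 97, 90, 80, 76, 71, 68, 69, 53, 107, 204, 206, 170, 129, 82, 79, 48, 45, 45, 47, 47, 44, 48, 64, 77, 86, 101, 117, 124, 140, 133, 126, 123]
245 [126, 128, 131, 132, 126, 119, 113, 106, 99, 90, 80, 76, 68, 68, 62, 48, 183, 143, 77, 71, 75, 77, 64, 45, 47, 45, 47, 48, 46, 54, 70, 79, 92, 104, 122, 138, 132, 127, 124, 120]
282 [131, 133, 136, 132, 125, 119, 112, 106, 99, 88, 80, 74, 71, 67, 54, 113, 161, 96, 70, 73, 75, 78, 48, 46, 47, 46, 46, 46, 54, 68, 81, 87, 98, 107, 109, 126, 119, 116, 113, 110]
cleat [[ 497.2 -285.6   88. ]
 [ 511.6 -173.3   88. ]] jaw [[ 516.8 -286.    88. ]
 [ 531.7 -179.    88. ]]
len 113.25487554345636 108.06101707312895
yaw -7.318787817281187
gap 20.044092924489238 -0.2875461666310197
base strip z18 [np.float64(5.3), np.float64(13.9)]
wedge foot [[ 577.2 -263.8  156.2]
 [ 584.3 -212.8  156.2]]
tcp [ 581.24491473 -238.95276666  432.81031766]
```

```bash
python3 - <<'E'
from h import *
d=load('w3');k=1.5625
g=d['pixels'].astype(float).sum(2)/3
print(g[190:250,240:262].mean(1).round().astype(int).tolist())
print(d['pixels'][190:202,250].tolist())
y=np.radians(-8);ax=np.array([np.cos(y),np.sin(y),0]);ay=np.array([-ax[1],ax[0],0])
tcp=np.array([581.24,-238.95,432.8])
for r,z in((308/k,156.4),(365/k,286.4)):
  P=onz(d,(400/k,r),z);print(((P-tcp)@ax).round(2))
for c,r,z in((350,308,156.4),(448,308,156.4)): print(((onz(d,(c/k,r/k),z)-tcp)@ay).round(2))
print(proj(d,[tcp*[1,1,0]+[0,0,156.4]-4*ax,tcp*[1,1,0]+[0,0,286.4]-23.5*ax]))
E
```

```text
[144, 143, 143, 143, 145, 146, 121, 50, 59, 60, 59, 59, 58, 58, 58, 58, 58, 58, 58, 58, 59, 59, 60, 60, 61, 61, 61, 61, 62, 62, 62, 62, 63, 63, 64, 64, 64, 64, 64, 65, 65, 66, 67, 68, 69, 69, 69, 69, 68, 68, 68, 68, 67, 67, 67, 67, 66, 66, 66, 66]
[[208, 208, 204], [216, 217, 213], [220, 221, 216], [200, 202, 198], [165, 171, 168], [135, 143, 142], [107, 108, 106], [64, 50, 33], [72, 61, 45], [72, 60, 45], [70, 60, 46], [71, 62, 47]]
-0.59
-20.58
-25.15
26.31
[[254.65232828 193.09975603]
 [253.29414693 227.00461329]]
```

>>> {"fn": "step_arm", "kwargs": {
  "targets": [
    [[-0.46,0.06,0,0,0,0.17,0],[-0.46,0.06,0,0,0,0,0],[-0.46,0.05,-0.2,0,0,0,0],[0,0,-0.5,0,0,0,0],[0,0,-0.4,0,0,0,0]]
  ]
}}

```text
t: 5.98
ee_pos: [511.8, -230.8, 377.3]
orientation: [0.201, 3.135, -0.0]
ft_force: [-0.4, -0.0, -0.7]
width: 49.6
grasp_force: 30.0
```

```bash
python3 - <<'E'
from h import *
d=snap('wrist','w4');s=snap('scene','s4')
o=readout.get_obs();print({k:np.round(o[k],3) for k in ('t','ee_pos','orientation','width','ft_force')})
a=cv2.resize(s['pixels'][130:310,80:260,::-1],(500,500),interpolation=cv2.INTER_CUBIC)
b=cv2.resize(d['pixels'][150:300,190:310,::-1],(300,375),interpolation=cv2.INTER_CUBIC);b=cv2.copyMakeBorder(b,0,125,0,0,0)
cv2.imwrite('pics/c4.png',cv2.convertScaleAbs(np.hstack([a,b]),alpha=1.3,beta=10))
E
```

```text
{'t': np.float64(6.075), 'ee_pos': array([ 511.453, -230.529,  375.911]), 'orientation': array([-2.010e-01, -3.132e+00, -2.000e-03]), 'width': np.float64(49.94), 'ft_force': array([ 0.548, -0.832, -1.25 ])}
```

View pics/c4.png

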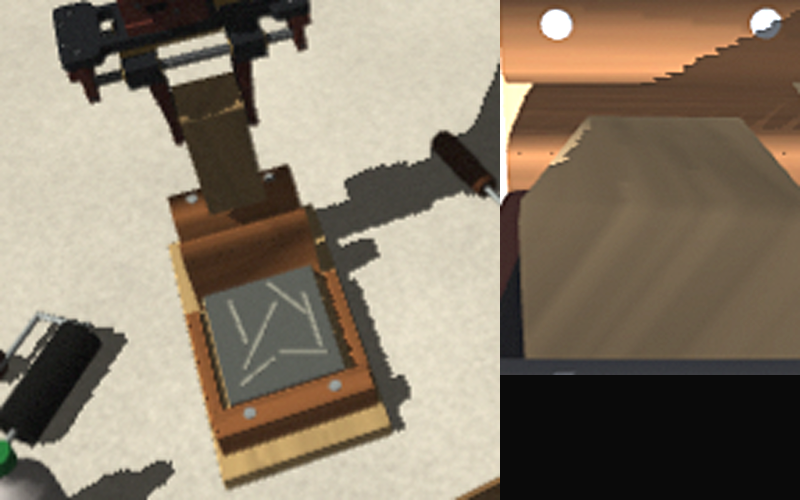

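The foot hangs over the gap: in the crop its edge is at row 117, with the cleat lip at row ≈82 and the jaw lip at row ≈140–150.

```bash
python3 - <<'E'
from h import *
d=load('w4');g=d['pixels'].astype(float).sum(2)/3
y=np.radians(-7.3);ax=np.array([np.cos(y),np.sin(y),0]);tcp=np.array([511.5,-230.6,376.])
print(g[170:212,202:206].mean(1).round().astype(int).tolist())
for n,u,r,z in(('foot',250,196.8,99.6),('cleat',204,182.8,88),('jaw',204,210,88)): print(n,((onz(d,(u,r),z)-tcp)@ax).round(1))
E
```

```text
[119, 121, 124, 125, 125, 126, 128, 130, 133, 122, 109, 99, 89, 76, 66, 46, 39, 44, 46, 46, 47, 46, 46, 45, 50, 50, 47, 46, 47, 47, 45, 47, 52, 52, 63, 73, 78, 87, 97, 107, 120, 131]
foot 0.0
cleat -9.2
jaw 15.2
```

>>> {"fn": "step_arm", "kwargs": {
  "targets": [
    [[0,0,-0.2,0,0,0,0],[0,0,-0.24,0,0,0,0],[0,0,-0.2,0,0,0,0],[0,0,-0.16,0,0,0,0],[0,0,0,0,0,0,0]]
  ]
}}

```text
t: 6.7
ee_pos: [512.0, -230.9, 336.9]
orientation: [-0.201, -3.134, -0.001]
ft_force: [0.4, -0.7, -0.7]
width: 49.7
grasp_force: 30.0
```

>>> {"fn": "step_arm", "kwargs": {
  "targets": [
    [[0,0,-0.08,0,0,0,0],[0,0,-0.08,0,0,0,0],[0,0,-0.08,0,0,0,0],[0,0,-0.06,0,0,0,0],[0,0,0,0,0,0,0]]
  ]
}}

```text
t: 7.32
ee_pos: [511.9, -230.9, 322.2]
orientation: [-0.201, -3.134, -0.001]
ft_force: [-1.3, 0.6, -2.5]
width: 49.8
grasp_force: 30.0
```

>>> {"fn": "step_arm", "kwargs": {
  "targets": [
    [[0,0,-0.06,0,0,0,0],[0,0,-0.06,0,0,0,0],[0,0,-0.04,0,0,0,0],[0,0,-0.04,0,0,0,0],[0,0,0,0,0,0,0]]
  ]
}}

```text
t: 7.95
ee_pos: [512.3, -231.0, 312.7]
orientation: [0.201, 3.135, -0.0]
ft_force: [-1.2, -0.0, 0.4]
width: 49.8
grasp_force: 29.9
```

>>> {"fn": "step_arm", "kwargs": {
  "targets": [
    [[0,0,-0.04,0,0,0,0],[0,0,-0.04,0,0,0,0],[0,0,0,0,0,0,0],[0,0,0,0,0,0,0],[0,0,0,0,0,0,0]]
  ]
}}

```text
t: 8.57
ee_pos: [512.5, -231.1, 308.8]
orientation: [0.201, 3.134, -0.001]
ft_force: [1.7, -0.6, 0.7]
width: 49.8
grasp_force: 30.0
```

>>> {"fn": "step_arm", "kwargs": {
  "targets": [
    [[0,0,-0.04,0,0,0,0],[0,0,-0.03,0,0,0,0],[0,0,0,0,0,0,0],[0,0,0,0,0,0,0],[0,0,0,0,0,0,0]]
  ]
}}

```text
t: 9.2
ee_pos: [512.7, -231.1, 305.8]
orientation: [0.201, 3.133, -0.001]
ft_force: [1.7, 0.4, 6.1]
width: 49.9
grasp_force: 29.9
```

>>> {"fn": "step_arm", "kwargs": {
  "targets": [
    [[0,0,-0.03,0,0,0,0],[0,0,0,0,0,0,0],[0,0,0,0,0,0,0],[0,0,0,0,0,0,0],[0,0,0,0,0,0,0]]
  ]
}}

```text
t: 9.82
ee_pos: [512.8, -231.1, 305.2]
orientation: [0.2, 3.133, -0.002]
ft_force: [-0.2, 0.8, 13.9]
width: 49.8
grasp_force: 29.9
```

>>> {"fn": "step_arm", "kwargs": {
  "targets": [
    [[0,0,-0.02,0,0,0,0],[0,0,0,0,0,0,0],[0,0,0,0,0,0,0],[0,0,0,0,0,0,0],[0,0,0,0,0,0,0]]
  ]
}}

```text
t: 10.45
ee_pos: [512.9, -231.2, 304.6]
orientation: [0.2, 3.132, -0.002]
ft_force: [-1.3, 0.9, 17.1]
width: 49.5
grasp_force: 30.0
```

>>> {"fn": "step_arm", "kwargs": {
  "targets": [
    [[0,0,-0.01,0,0,0,0],[0,0,0,0,0,0,0],[0,0,0,0,0,0,0],[0,0,0,0,0,0,0],[0,0,0,0,0,0,0]]
  ]
}}

```text
t: 11.08
ee_pos: [512.9, -231.2, 304.5]
orientation: [0.199, 3.132, -0.002]
ft_force: [-3.0, -0.0, 20.5]
width: 49.7
grasp_force: 30.0
```

>>> {"fn": "step_arm", "kwargs": {
  "targets": [
    [[0,0,-0.02,0,0,0,0],[0,0,0,0,0,0,0],[0,0,0,0,0,0,0],[0,0,0,0,0,0,0],[0,0,0,0,0,0,0]]
  ]
}}

```text
t: 11.7
ee_pos: [513.0, -231.3, 304.0]
orientation: [0.2, 3.132, -0.002]
ft_force: [-2.9, 2.4, 25.4]
width: 49.5
grasp_force: 30.0
```

```bash
python3 - <<'E'
from h import *
s=snap('scene','s5');t=snap('top','t5')
c=lambda d,x,y,w,h,W,H:cv2.convertScaleAbs(cv2.resize(d['pixels'][y:y+h,x:x+w,::-1],(W,H),interpolation=cv2.INTER_CUBIC),alpha=1.5,beta=15)
cv2.imwrite('pics/c5.png',np.hstack([c(s,115,150,120,150,400,500),c(t,310,120,80,100,400,500)]))
E
```

```text
(no output)
```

View pics/c5.png

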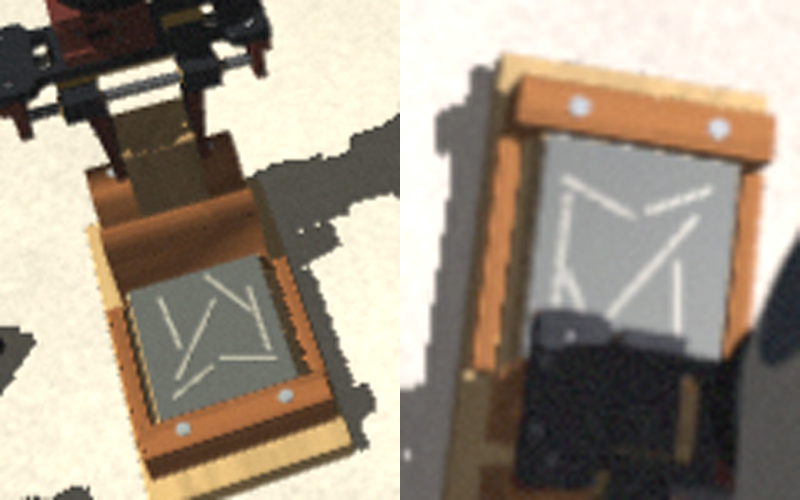

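The block lies flush against the end stop, the jaw is against the block, and the wedge stands in the gap. Releasing now.

>>> {"fn": "step_arm", "kwargs": {
  "targets": [
    [[0,0,0,0,0,0,1],[0,0,0,0,0,0,1],[0,0,0,0,0,0,1],[0,0,0,0,0,0,1],[0,0,0,0,0,0,1]]
  ]
}}

```text
t: 12.42
ee_pos: [512.1, -230.9, 300.9]
orientation: [-0.201, -3.135, -0.0]
ft_force: [-1.0, -0.8, -0.0]
width: 87.7
grasp_force: 0.0
```

>>> {"fn": "step_arm", "kwargs": {
  "targets": [
    [[0,0,0.2,0,0,0,1],[0,0,0.5,0,0,0,1],[0,0,0.8,0,0,0,1],[0,0,0.8,0,0,0,1],[0,0,0.6,0,0,0,1]]
  ]
}}

```text
t: 13.05
ee_pos: [512.1, -230.9, 448.8]
orientation: [0.201, 3.133, -0.001]
ft_force: [0.6, 0.4, 0.3]
width: 87.7
grasp_force: 0.0
```

>>> {"fn": "step_arm", "kwargs": {
  "targets": [
    [[-0.5,0.6,0,0,0,0,1],[-0.5,0.6,0,0,0,0,1],[-0.2,0.6,0,0,0,0,1],[0,0.6,0,0,0,0,1],[0,0.6,0,0,0,0,1]]
  ]
}}

```text
t: 13.68
ee_pos: [451.8, -80.1, 447.1]
orientation: [0.202, 3.134, -0.0]
ft_force: [-0.4, -0.1, -0.3]
width: 87.5
grasp_force: 0.0
```

```bash
python3 - <<'E'
from h import *
s=snap('scene','s6');t=snap('top','t6')
c=lambda d,x,y,w,h,W,H:cv2.convertScaleAbs(cv2.resize(d['pixels'][y:y+h,x:x+w,::-1],(W,H),interpolation=cv2.INTER_CUBIC),alpha=1.5,beta=15)
cv2.imwrite('pics/c6.png',np.hstack([c(s,115,150,120,150,400,500),c(t,310,130,90,112,400,500)]))
o=readout.get_obs();print(o['t'],o['ee_pos'])
y=np.radians(-7.3);ax=np.array([np.cos(y),np.sin(y),0]);ay=np.array([-ax[1],ax[0],0])
C=np.array([516.2,-231,158])
q=[C+a*23.5*ax+b*25*ay for a,b in((-1,1),(1,1),(1,-1),(-1,-1))]
print('pred top c6',((proj(t,q)-[310,130])*400/90+[400,0]).round())
E
```

```text
13.775 [451.8112729 -79.2426822 446.9111388]
pred top c6 [[595. 387.]
 [606. 287.]
 [710. 303.]
 [700. 403.]]
```

View pics/c6.png

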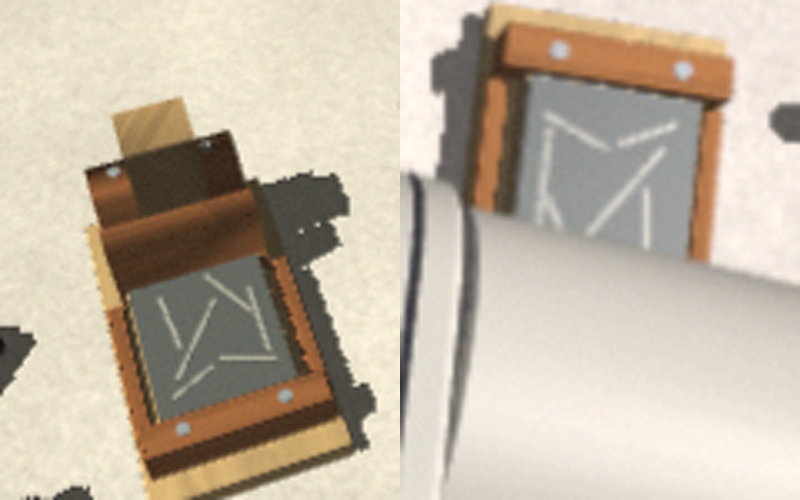

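```bash
python3 - <<'E'
from h import *
s=load('s6');y=np.radians(-7.3);ax=np.array([np.cos(y),np.sin(y),0]);ay=np.array([-ax[1],ax[0],0])
for z in(158,164):
  q=[np.array([516.2,-231,z])+a*23.5*ax+b*25*ay for a,b in((-1,-1),(-1,1),(1,1),(1,-1))]
  print(z,((proj(s,q)-[115,150])*400/120).round().tolist())
E
```

```text
158 [[109.0, 110.0], [180.0, 91.0], [194.0, 137.0], [122.0, 157.0]]
164 [[107.0, 104.0], [178.0, 85.0], [193.0, 131.0], [120.0, 151.0]]
```

```bash
python3 -c "
from h import *
print(ctrl.close_job())"
```

```text
the job is handed in; nothing more can be done
None
```

The thick wedge is driven into the vise gap, seated with about 25 N, and released; the last pictures show it standing at the expected height with the block flush against the end stop, and the job is handed in at about 14 s (no verdict was returned).

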